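# Press a bearing bush flush with bench-mounted locking pliers

## Robot

A 6-joint arm with a two-finger parallel gripper is mounted at the origin on the work surface. World frame = base frame: x ahead of the robot, y to its left, z up, the work surface at z = 0. Lengths are in m, angles in rad, forces in N, time in s.
With the tool pointing down it reaches from about 0.325 to 0.85 m from the base axis. Payload 4.4 kg.
Tool frame: the origin (TCP) lies midway between the tips of the shut fingers; the grasp point (between the pads) lies 19 mm behind it (robot.grasp_offset is the distance from the TCP to the grasp point, in m); z points along the fingers, y is the line along which they close (so a half turn about z gives the same grasp; the last joint's range is limited). The gripper opens to 94 mm and grips with 3 to 60 N. Pads are 16 mm wide; open, the fingers measure 119 mm over their backs; the gripper's body (75 mm by 177 mm) begins 78 mm behind the grasp point.
Start: joints at [0.988, 0.207, 1.542, -0, 1.393, -0.15], TCP at [0.241, 0.522, 0.205] pointing down, gripper open.
Joint ranges: [-2.73, 2.73], [-0.86, 2.22], [0.23, 2.46], [-1.11, 4.25], [0.08, 2.63], [-2.82, 2.82]. Speed limits (rad/s): [2.79, 2.79, 3.14, 3.14, 3.14, 3.14].

## Interface

Orientations are given as a 3x3 rotation matrix whose columns are the frame's x, y, z axes.
In Python, from rig import robot gives the robot as it stands.
- The arm moves only by the tool play_rows, never from a script. Its argument "series" is a list of rows, each an object of numbers: "dx", "dy", "dz": the shift along the tool's x, y, z in cm; "turn": the turn about the tool's z in rad; "fingers": the opening, from 0 (shut) to 1 (fully open). A call has 1 to 8 rows; each row shifts and turns the commanded pose from where the row before left it, along the tool's axes as they then stand; what a row does not reach is not made up. A row lasts 1/10 s, in which the tool goes at most 50 mm and 8.59 degrees, less where a joint would pass 70% of its speed; a pose out of reach is approached as far as the arm can. A call with a gripper value outside its range is refused whole. The fingers move at their own pace and stop on an object; the grip force is fixed at half the most. Time passes only in rows, so rows that do not move let the fingers close. It gives the time, the measured TCP pose, the force, the opening and the grip force at its end, in the units of the state.
- robot.get_state(): the state, without advancing time (a new reading comes with each control period).
- robot.capture(name): name is "side" or "top"; returns the picture (480x640x3 uint8, blue, green, red); there is no depth.
- robot.camera_model(name): a dict with "K" (3x3 intrinsics, pixels), "origin" and "orientation" of the camera in the world. Camera axes: x right, y up, looking along -z (the intrinsics and any distortion apply to the point x, -y, -z); pixel columns grow to the right and rows downward; lengths in m; the calibration is good to about 2 mm. A picture is of the moment at which its call begins. camera_model takes no time and is no camera call.
- robot.finish_job(): hands the job in; it is judged then, once.
The state is a dict: "time_s": time; "joints": joint angles; "qd": joint speeds; "tau": joint torques, N m; "eef_pos": TCP position; "orientation": TCP orientation; "contact_force": force on the tool from outside, world axes, zero at the start; "wrist_torque": the same for the moment, N m; "grip_width": finger opening in m; "grip_force": force on a finger pad.
Only numpy, scipy, OpenCV 4.12 (cv2) and the standard library are available. Lean on these libraries where they do the work, as an engineer would, in place of code of your own. Each camera call takes 0.05 s, during which the arm holds its last target. There are 200 camera calls.

## Task

One pillow block still has its brass bush standing proud: lay it, bush up, on the anvil of the bench-mounted locking pliers and slide it gently fully home into the V stop under the open jaw, without shifting the stop. Then press the pliers' handle down, firmly but without ever forcing it, until it snaps over centre and stays locked by itself with the bush pressed flush by the jaw, never by the gripper. Let go, then free the block by lifting the yellow release lever (do not prise the handle up), so that the jaws spring open; leave the block lying in the stop and everything else on the bench where it was.

Things in the scene. Friction and masses are not known exactly. Their poses are not given: they have to be found in the camera images.
- clamp: bench-mounted locking pliers on a 330 x 110 mm base plate, bolted down. Origin: on the bench, below the centre of the jaw pad; x axis along the pliers from jaws to tail, z up. The upper jaw is open towards -x; jaw arm 18 mm wide, its top under 95 mm high ahead of x = 40 mm. The open handle reaches 145 mm high at the tail, the lever 165 mm
- anvil (a point): on the top face of the flat steel anvil plate, 20 mm above the bench, below the pad's centre (axes as the clamp's). The plate spans x = -80 to +35 mm and y = -52 to +52 mm. On it sits the adjustable dark V stop, two faces 17 mm high at right angles that take the block's round end, opening towards -x; its arms reach forward to x = 3 to 18 mm and sideways to y = +-30 mm
- jaw_pad (a point): centre of the underside of the jaw's round pad (38 mm across); 60 mm above the bench when open, 44 mm when shut on the block. With the block home in the V stop its bore lies at y = 0 and x = 0 give or take 7 mm in the clamp's frame: the stop's setting is not measured, so feel for it. The stop slips if pushed with more than about 14 N. The pad covers the bush over that whole range
- handle_push (a point): where to press on the moving (upper) handle: on its top face, 24 mm wide, at x = 190 mm in the clamp's frame; 135 mm above the bench when open, 81 mm when locked. It swings about a pivot near x = 75 mm, z = 78 mm in the clamp's frame, so this point moves almost straight down (under 15 mm along x)
- handle (a joint): handle angle against the jaw, rad: 0 = open (held by a spring), 0.74 = locked on its inner stop, dead centre at about 0.68. Pressing at handle_push takes 3 to 8 N at first, up to some 17 N as the bush goes in and just before dead centre; beyond, the handle snaps onto its stop by itself and must not be forced. Over 35 N is too much
- lever_tab (a point): middle of the yellow tab at the tail of the release lever, 34 mm long along the pliers, 14 mm wide, 8 mm thick, free on both sides, sticking out behind the handle's end at x = 242 mm in the clamp's frame; 77 mm above the bench when locked, 155 mm when open. The adjusting screw, top at 55 mm, ends below it at x = 232 mm
- lever (a joint): release lever angle against the handle, rad: 0 = at rest, grows as the tab is lifted (up to 0.45). With the pliers locked, lifting the tab 5 to 12 mm with some 5 N drives the toggle back over centre; the handle then flies up to open and takes the tab with it
- block_grip (a point): the pillow block with the proud bush: dark blue, 0.5 kg, lying on its side, 24 mm thick. Point: 8 mm from the bore's axis towards the foot, 12 mm up. x axis from foot to round end, z up. Body 48 mm wide (y), sides parallel from 26 mm behind the bore forward to the round end (radius 24 mm about the bore). Foot: 96 mm wide, from 26 to 38 mm behind the bore
- block_bore (a point): centre of that block's bore, at its underside (axes as for block_grip). Home in the V stop, the block's x axis should lie along the clamp's x axis to within some 15 degrees
- bush (a joint): how far the brass bush (22 mm across, on the bore's axis, at the block's upper face) has been pressed in, m: 0 = standing 6 mm proud, 0.006 = flush. A tight fit: it takes some 20 N and stays where it is left
- spare: the finished pillow block of the same shape and size: its brass bush is already flush. Leave it alone. Origin under the bore's axis, at its underside
- analyser: hand-held vibration analyser, black, 150 x 210 x 50 mm, lying on the bench; origin at the centre of its underside
- rotor_disc: clear plastic rotor disc, 170 mm across and 8 mm thick, with a red hub 44 mm across and 28 mm high overall, lying flat; origin at the centre of its underside
- coupling: small aluminium coupling, 40 mm across, 40 mm high, standing; origin at the centre of its underside
- collar: steel shaft collar, 36 mm across, 14 mm high, lying flat; origin at the centre of its underside
- spanner: open spanner, 190 mm long, lying on the bench; origin at the middle of its underside
Mind the look-alikes: they are no part of the job. What is shaped like the part that bears block_grip but pink, purple or red is not meant.

How it is judged:
By the outcome, as a careful person would: the job done as asked, in the order asked, and still so for the second after the job is handed in, with the robot touching nothing.
It also fails if it takes over 72 s, if anything falls off the work surface, if the arm or the gripper's body presses on something with over 40 N, if the wrist force passes 120 N, or if a joint passes its speed limit or range.

## Working session

There is one attempt and no reset: what is moved stays moved. The work goes in short steps, Python scripts to look and compute and a tool call to move; the robot and the scene stay as the last step left them, time stands still between calls to the robot, and variables do not carry over. Pictures are saved under pics/ and viewed, at most 10 in all, crops included, and the job is handed in when it is done.

Besides the shell and the picture viewer there is one more tool, called after "Request:" as name([rows], argument=value, ...), one row to a line, values as JSON. play_rows: Moves the arm, as the interface text tells. Its arguments: {"type":"object","properties":{"series":{"type":"array"}},"required":["series"]}

```bash
ls; mkdir -p pics; python3 - <<'E'
from rig import robot
import cv2,numpy as np
for n in("top","side"):
    cv2.imwrite(f"pics/{n}0.png",robot.capture(n)); m=robot.camera_model(n); print(n,{k:(np.round(v,4).tolist() if not isinstance(v,str) else v) for k,v in m.items()})
s=robot.get_state(); print(s, robot.grasp_offset)
E
```

```text
pics
top {'K': [[593.7227, 0.0, 326.4708], [0.0, 593.7227, 247.4117], [0.0, 0.0, 1.0]], 'origin': [0.3571, -0.0457, 1.6741], 'orientation': [[-0.0002, 0.9875, -0.1579], [-1.0, -0.0002, 0.0001], [0.0, 0.1579, 0.9875]]}
side {'K': [[470.81, 0.0, 322.7679], [0.0, 470.81, 230.1282], [0.0, 0.0, 1.0]], 'origin': [0.4967, 0.818, 0.6401], 'orientation': [[-0.9945, 0.0588, -0.0863], [-0.1042, -0.4979, 0.861], [0.0077, 0.8652, 0.5013]]}
{'time_s': 0.1, 'joints': array([ 9.87506495e-01,  2.07337574e-01,  1.54277586e+00,  6.56288042e-06,
        1.39353818e+00, -1.50505997e-01]), 'qd': array([-0.00120318, -0.00254467, -0.00260006,  0.00130478, -0.00014281,
        0.00210385]), 'tau': array([ 4.86564786e-04, -3.71861994e+01, -2.82295024e+01,  6.99961977e-02,
        3.10828420e-02, -3.51948938e-05]), 'eef_pos': array([0.24076101, 0.52136679, 0.20442207]), 'orientation': array([[-9.07801062e-01,  4.19399491e-01, -1.13941147e-03],
       [ 4.19400920e-01,  9.07799497e-01, -1.71496433e-03],
       [ 3.15101991e-04, -2.03471666e-03, -9.99997880e-01]]), 'contact_force': array([ 0.34741708, -0.41233213,  0.08887166]), 'wrist_torque': array([ 3.08220623e-02, -9.38833126e-05, -2.02293985e-02]), 'grip_force': 0.0, 'grip_width': 0.09408391482470282} 0.0188
```

View pics/top0.png

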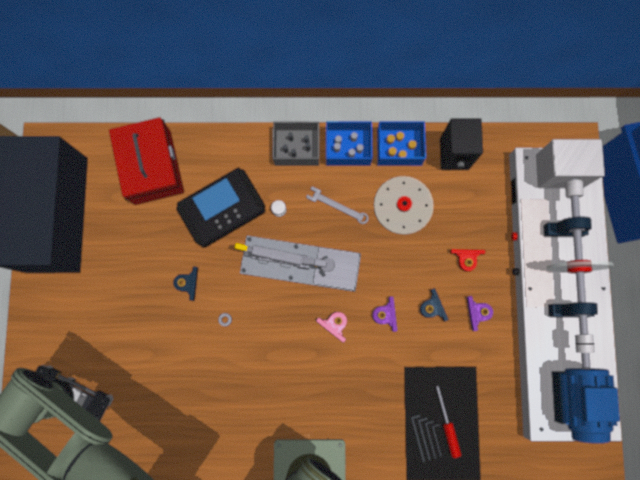

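View pics/side0.png

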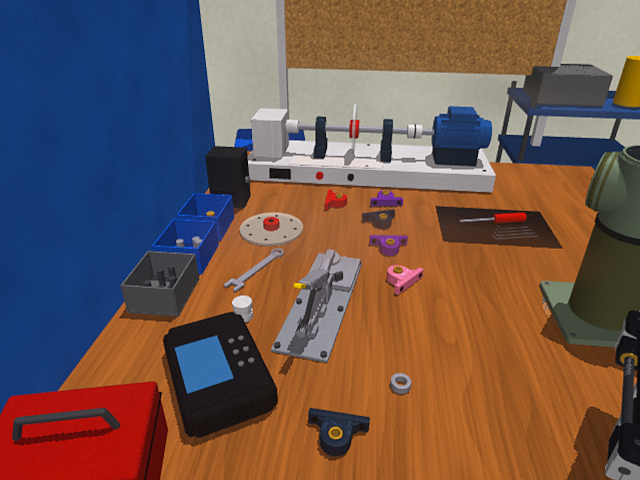

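The side view shows the pliers at about (320,300), with the yellow tab at (300,285). In the top view the jaws are at (328,265) and the tail at (240,247). There are two dark blocks: top (186,283) / side (336,435), and top (432,305) / side (380,215). The pink, purple and red ones are not meant. I'll enlarge both dark blocks to see which has the proud bush.

```bash
python3 - <<'E'
import cv2,numpy as np
t=cv2.imread("pics/top0.png");s=cv2.imread("pics/side0.png")
def c(im,x,y,r,z=300): return cv2.resize(im[max(0,y-r):y+r,x-r:x+r],(z,z),interpolation=cv2.INTER_CUBIC)
a=np.hstack([c(t,186,283,25),c(t,432,305,25)]);b=np.hstack([c(s,338,435,36),c(s,380,215,25)])
cv2.imwrite("pics/crop.png",np.vstack([a,b]))
E
```

```text
(no output)
```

View pics/crop.png

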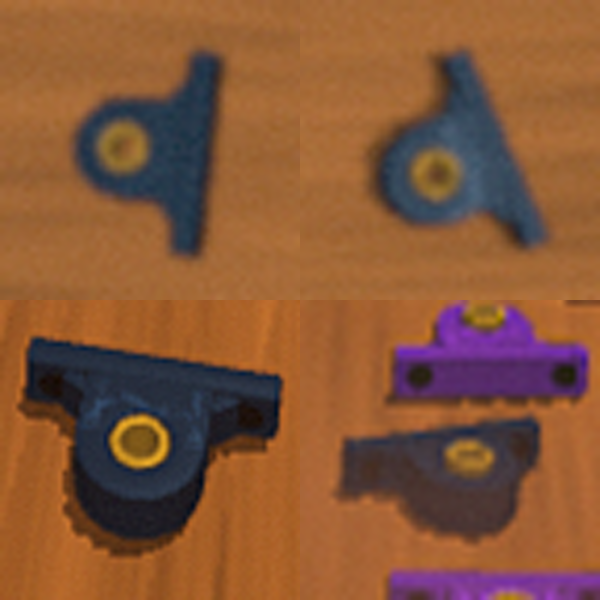

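The left dark block (top (186,283)) looks flush. The right one (top (432,305), side (380,215)) is less clear, so I'll triangulate both bush heights.

```bash
cat > h.py <<'E'
import cv2,numpy as np,json
from rig import robot
def ray(n,u,v):
    m=robot.camera_model(n);K=np.array(m["K"]);d=np.linalg.solve(K,[u,v,1.]);d=np.array(m["orientation"])@(d*[1,-1,-1])
    return np.array(m["origin"]),d/np.linalg.norm(d)
def plane(n,u,v,z):
    o,d=ray(n,u,v);return o+d*(z-o[2])/d[2]
def proj(n,p):
    m=robot.camera_model(n);q=np.array(m["orientation"]).T@(np.array(p)-m["origin"]);q=np.array(m["K"])@(q*[1,-1,-1]);return q[:2]/q[2]
def tri(a,b):
    (o1,d1),(o2,d2)=ray("top",*a),ray("side",*b)
    t=np.linalg.lstsq(np.c_[d1,-d2],o2-o1,rcond=None)[0];p,q=o1+t[0]*d1,o2+t[1]*d2
    return (p+q)/2,np.linalg.norm(p-q)
def blob(im,lo,hi,c,r,k=4):
    """largest HSV blob in an enlarged window; returns contour in image pixels"""
    x,y=c;w=cv2.resize(im[y-r:y+r,x-r:x+r],None,fx=k,fy=k,interpolation=cv2.INTER_CUBIC)
    m=cv2.inRange(cv2.cvtColor(w,cv2.COLOR_BGR2HSV),np.array(lo),np.array(hi))
    cs=cv2.findContours(m,cv2.RETR_EXTERNAL,cv2.CHAIN_APPROX_NONE)[0]
    q=max(cs,key=cv2.contourArea).astype(float)
    return ((q+.5)/k-.5+[x-r,y-r]).astype(np.float32)
E
python3 - <<'E'
from h import *
t=cv2.imread("pics/top0.png");s=cv2.imread("pics/side0.png")
for nm,(a,b) in {"left":((186,283),(336,433)),"right":((432,305),(379,216)),"pink":((339,321),(398,270))}.items():
    r={}
    for n,im,c in(("top",t,a),("side",s,b)):
        hsv=cv2.cvtColor(im,cv2.COLOR_BGR2HSV);
        q=blob(im,(15,90,80),(35,255,255),c,7 if n=="top" or nm!="left" else 14) 
        r[n]=cv2.fitEllipse(cv2.convexHull(q)); print(nm,n,np.round(np.hstack([r[n][0],r[n][1]]),1),cv2.boundingRect(q))
    print(tri(r["top"][0],r["side"][0]))
# dark bodies
for nm,a in(("left",(186,283)),("right",(432,305))):
    q=blob(t,(95,60,20),(125,255,140),a,24);R=cv2.minAreaRect(q);print(nm,"body",R)
E
```

```text
left top [181.1 282.1   8.5   8.5] (178, 277, 8, 10)
left side [335.1 432.5  13.3  14.8] (327, 425, 16, 15)
(array([0.52219456, 0.3596028 , 0.02424305]), np.float64(0.0017811914326406031))
right top [428.9 308.5   7.9   8.5] (424, 304, 9, 8)
right side [382.8 215.9   6.1   8.2] (378, 213, 8, 6)
(array([ 0.44792413, -0.328419  ,  0.0291444 ]), np.float64(0.002456016603532956))
pink top [337.7 320.4   5.7   6. ] (334, 317, 7, 6)
pink side [397.6 269.3   6.7   9.1] (393, 266, 9, 7)
(array([ 0.41572191, -0.07655144,  0.02813488]), np.float64(0.002200336828416947))
left body ((184.44212341308594, 282.2373046875), (20.858442306518555, 31.798002243041992), 6.009005546569824)
right body ((430.7732238769531, 307.948974609375), (32.366336822509766, 20.826274871826172), 66.42530059814453)
```

Bush heights come out at 24.2 mm for the left block, which is flush and so the spare, and 29.1 mm for the right one, which stands proud. **The right block, top (432,305), is the target.** Next I'll enlarge the clamp.

```bash
python3 - <<'E'
import cv2,numpy as np
t=cv2.imread("pics/top0.png");s=cv2.imread("pics/side0.png")
a=cv2.resize(t[225:300,230:370],(800,429),interpolation=cv2.INTER_CUBIC)
b=cv2.resize(s[240:365,260:370],(528,600),interpolation=cv2.INTER_CUBIC)
cv2.imwrite("pics/ca.png",a);cv2.imwrite("pics/cb.png",b)
E
```

```text
(no output)
```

View pics/ca.png

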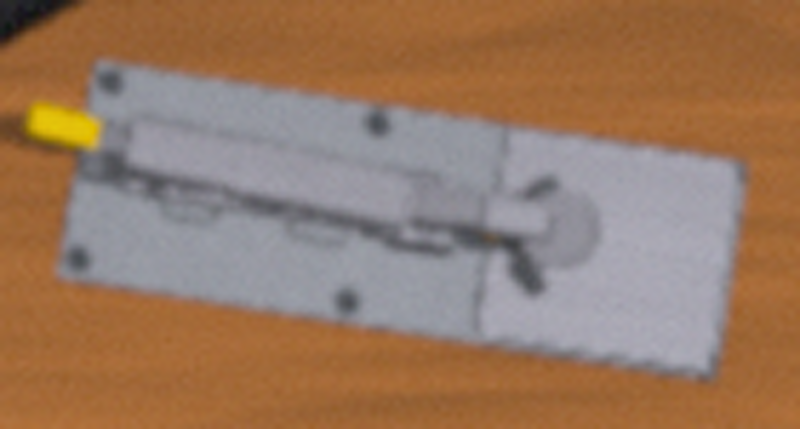

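View pics/cb.png

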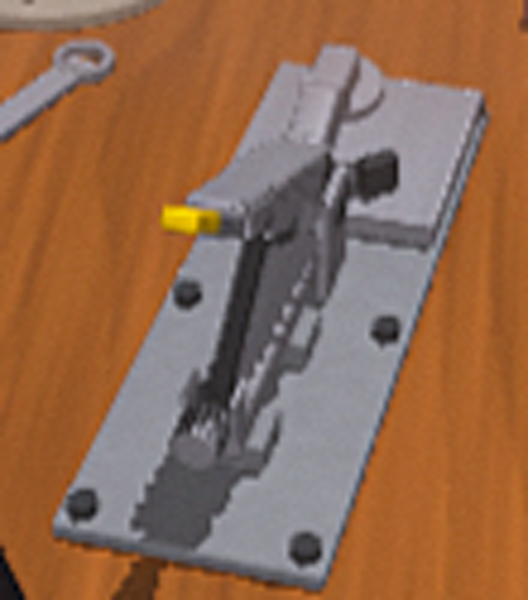

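In the top crop the anvil corners are at (505,127), (748,160), (715,375) and (480,333), the pad is at (565,228) and the yellow tab at (65,126). In the side crop the anvil corners are at (485,100) and (435,243), with the tab at (190,219).

```bash
python3 - <<'E'
from h import *
t=cv2.imread("pics/top0.png");s=cv2.imread("pics/side0.png")
k=800/140
C=[(505,127,35,-52),(748,160,-80,-52),(712,374,-80,52),(480,333,35,52)]
# x axis toward tail (image left = +y world); y = z cross x
W=np.array([plane("top",230+u/k,225+v/k,.02)[:2] for u,v,_,_ in C])
print("sides mm",[round(np.linalg.norm(W[i]-W[i-3])*1e3,1) for i in range(4)])
for sgn in(1,-1):
    L=np.array([(x,sgn*y) for *_,x,y in C])/1e3
    lc,wc=L.mean(0),W.mean(0);U,S,V=np.linalg.svd((L-lc).T@(W-wc));R=(U@V).T;
    tt=wc-R@lc;res=W-(L@R.T+tt);print(sgn,np.linalg.det(R),R,tt,np.round(res*1e3,1).tolist())
y1=blob(t,(22,150,120),(35,255,255),(240,247),12);y2=blob(s,(22,150,120),(35,255,255),(300,285),14)
c1=cv2.minAreaRect(y1)[0];c2=cv2.minAreaRect(y2)[0];print("tab",c1,c2,tri(c1,c2))
# base plate corners z~8mm
for z in(.006,.01):
  B=[plane("top",230+u/k,225+v/k,z)[:2] for u,v in((97,62),(60,278))];print("tail edge",z,B)
# pad disc centre
print("pad z.065",plane("top",230+563/k,225+229/k,.068))
# block
q=blob(t,(95,60,20),(125,255,140),(432,305),24)
P=np.array([plane("top",*p,.024)[:2] for p in q[:,0]])
np.save("P.npy",P)
b=plane("top",428.9,308.5,.03);bs=plane("side",382.8,215.9,.03);print("bore",b,bs)
h=cv2.convexHull((P*1e4).astype(np.float32));R=cv2.minAreaRect(h);print(R,cv2.boxPoints(R)/1e4)
E
```

```text
sides mm [np.float64(121.0), np.float64(107.2), np.float64(115.1), np.float64(102.7)]
1 0.9999999999999999 [[ 0.1508993  -0.98854914]
 [ 0.98854914  0.1508993 ]] [ 0.56534321 -0.05304713] [[0.1, 3.3], [0.9, -2.9], [-1.9, -0.0], [0.9, -0.4]]
-1 -0.9999999999999999 [[ 0.1508993   0.98854914]
 [ 0.98854914 -0.1508993 ]] [ 0.56534321 -0.05304713] [[0.1, 3.3], [0.9, -2.9], [-1.9, -0.0], [0.9, -0.4]]
tab (240.45591735839844, 246.67649841308594) (299.1655578613281, 285.3817443847656) (array([0.60124442, 0.17698852, 0.15525416]), np.float64(0.0013181179235635478))
tail edge 0.006 [array([0.657267  , 0.18102298]), array([0.54877953, 0.19704372])]
tail edge 0.01 [array([0.65654716, 0.18047921]), array([0.54831983, 0.19646153])]
pad z.065 [ 0.56512063 -0.05145012  0.068     ]
bore [ 0.44923611 -0.3284268   0.03      ] [ 0.44682586 -0.32632213  0.03      ]
((4517.2373046875, -3344.63427734375), (885.8661499023438, 582.231201171875), 22.1431884765625) [[ 0.39972448 -0.32419413]
 [ 0.42167008 -0.378123  ]
 [ 0.50372297 -0.3447327 ]
 [ 0.4817774  -0.29080385]]
```

```bash
cat >> h.py <<'E'
O=np.array([.5653,-.0528]);CX=np.array([.1509,.98855]);CY=np.array([-.98855,.1509])
def loc(p): d=np.array(p)[:2]-O;return np.round(1e3*np.array([d@CX,d@CY]),1)
E
python3 - <<'E'
from h import *
t=cv2.imread("pics/top0.png");g=cv2.cvtColor(t,cv2.COLOR_BGR2GRAY)
k=6;w=cv2.resize(g[250:282,308:335],None,fx=k,fy=k,interpolation=cv2.INTER_CUBIC)
m=(w<95).astype(np.uint8)
for q in cv2.findContours(m,cv2.RETR_EXTERNAL,cv2.CHAIN_APPROX_NONE)[0]:
    if cv2.contourArea(q)<150: continue
    p=(q[:,0]+.5)/k-.5+[308,250];L=np.array([loc(plane("top",*a,.037)) for a in p])
    print(cv2.contourArea(q),p.mean(0),"x",L[:,0].min(),L[:,0].max(),"y",L[:,1].min(),L[:,1].max(), "at ymax/min",L[L[:,1].argmax()],L[L[:,1].argmin()],L[L[:,0].argmin()])
E
```

```text
1490.0 [317.18926554 268.3700565 ] x 10.8 56.0 y 1.2 26.6 at ymax/min [14.3 26.6] [45.4  1.2] [10.8 25.1]
```

Request:
play_rows([
  {"turn":0.15},
  {"turn":0.15},
  {"turn":0.15},
  {"turn":0.15},
  {"turn":0.15},
  {"dx":-4.8,"dy":-0.7},
  {"dx":-4.8,"dy":-0.7},
  {"dx":-4.8,"dy":-0.7},
])

```text
schema error: expected keys dx, dy, dz, turn, fingers
```

Request:
play_rows([
  {"dx":0,"dy":0,"dz":0,"turn":0.15,"fingers":1},
  {"dx":0,"dy":0,"dz":0,"turn":0.15,"fingers":1},
  {"dx":0,"dy":0,"dz":0,"turn":0.15,"fingers":1},
  {"dx":0,"dy":0,"dz":0,"turn":0.15,"fingers":1},
  {"dx":0,"dy":0,"dz":0,"turn":0.15,"fingers":1},
  {"dx":-4.8,"dy":-0.7,"dz":0,"turn":0,"fingers":1},
  {"dx":-4.8,"dy":-0.7,"dz":0,"turn":0,"fingers":1},
  {"dx":-4.8,"dy":-0.7,"dz":0,"turn":0,"fingers":1},
])

```text
time_s: 0.9
eef_pos: [0.2759, 0.379, 0.2046]
orientation: [[-0.38, 0.925, -0.001], [0.925, 0.38, -0.001], [-0.001, -0.001, -1.0]]
contact_force: [1.7, -0.3, 0.3]
grip_width: 0.094
grip_force: 0.0
```

Request:
play_rows([
  {"dx":-4.8,"dy":-0.7,"dz":0,"turn":0,"fingers":1},
  {"dx":-4.8,"dy":-0.7,"dz":0,"turn":0,"fingers":1},
  {"dx":-4.8,"dy":-0.7,"dz":0,"turn":0,"fingers":1},
  {"dx":-4.8,"dy":-0.7,"dz":0,"turn":0,"fingers":1},
  {"dx":-4.8,"dy":-0.7,"dz":0,"turn":0,"fingers":1},
  {"dx":-4.8,"dy":-0.7,"dz":0,"turn":0,"fingers":1},
  {"dx":-4.8,"dy":-0.7,"dz":0,"turn":0,"fingers":1},
  {"dx":-4.8,"dy":-0.7,"dz":0,"turn":0,"fingers":1},
])

```text
time_s: 1.7
eef_pos: [0.3694, 0.0022, 0.2054]
orientation: [[-0.378, 0.926, 0.001], [0.926, 0.378, 0.0], [-0.0, 0.001, -1.0]]
contact_force: [0.9, 0.8, -1.3]
grip_width: 0.094
grip_force: 0.0
```

Request:
play_rows([
  {"dx":-4.7,"dy":-0.7,"dz":1,"turn":0,"fingers":1},
  {"dx":-4.7,"dy":-0.7,"dz":1,"turn":0,"fingers":1},
  {"dx":-4.7,"dy":-0.7,"dz":1,"turn":0,"fingers":1},
  {"dx":-4.7,"dy":-0.7,"dz":1,"turn":0,"fingers":1},
  {"dx":-4.7,"dy":-0.7,"dz":1,"turn":0,"fingers":1},
  {"dx":-4.7,"dy":-0.7,"dz":1,"turn":0,"fingers":1},
  {"dx":-3.0,"dy":-0.4,"dz":1,"turn":0,"fingers":1},
  {"dx":0,"dy":0,"dz":1,"turn":0,"fingers":1},
])

```text
time_s: 2.5
eef_pos: [0.4456, -0.306, 0.1247]
orientation: [[-0.375, 0.927, 0.001], [0.927, 0.375, -0.001], [-0.002, 0.0, -1.0]]
contact_force: [-0.3, 1.2, 0.9]
grip_width: 0.0939
grip_force: 0.0
```

Request:
play_rows([
  {"dx":0,"dy":0,"dz":0,"turn":0,"fingers":1},
  {"dx":0,"dy":0,"dz":0,"turn":0,"fingers":1},
])

```text
time_s: 2.7
eef_pos: [0.4444, -0.3005, 0.1248]
orientation: [[-0.379, 0.925, -0.002], [0.925, 0.379, 0.002], [0.002, -0.001, -1.0]]
contact_force: [-0.2, 0.0, -0.3]
grip_width: 0.094
grip_force: 0.0
```

Request:
play_rows([
  {"dx":-2,"dy":-0.4,"dz":0,"turn":0,"fingers":1},
  {"dx":-1.8,"dy":-0.3,"dz":2,"turn":0,"fingers":1},
  {"dx":0,"dy":0,"dz":4,"turn":0,"fingers":1},
  {"dx":0,"dy":0,"dz":3,"turn":0,"fingers":1},
  {"dx":0,"dy":0,"dz":1.5,"turn":0,"fingers":1},
  {"dx":0,"dy":0,"dz":1,"turn":0,"fingers":1},
  {"dx":0,"dy":0,"dz":0,"turn":0,"fingers":1},
  {"dx":0,"dy":0,"dz":0,"turn":0,"fingers":1},
])

```text
time_s: 3.5
eef_pos: [0.4541, -0.3405, 0.0119]
orientation: [[-0.379, 0.925, 0.002], [0.925, 0.379, -0.002], [-0.002, 0.001, -1.0]]
contact_force: [0.2, 0.4, 0.4]
grip_width: 0.0941
grip_force: 0.0
```

```bash
python3 - <<'E'
from h import *
im=robot.capture("side");cv2.imwrite("pics/s1.png",cv2.resize(im[130:260,320:480],(800,650))[:600]);s=robot.get_state();print(s["eef_pos"],s["contact_force"])
E
```

```text
[ 0.45427575 -0.3408613   0.01224154] [ 0.62972805 -0.56796126 -0.56164216]
```

View pics/s1.png

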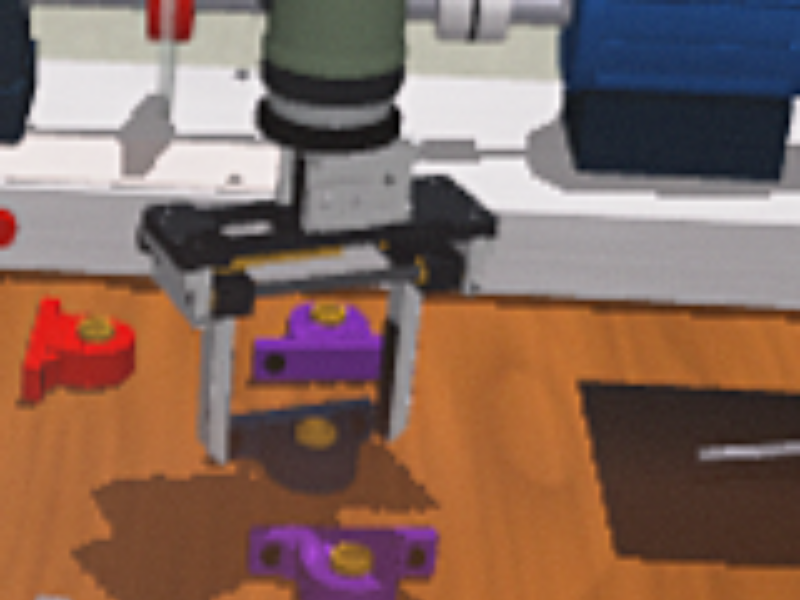

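The fingers straddle the block at crop (215,450) and (400,435), with the bush in the middle at (317,432). I'll move 3 mm forward away from the foot, go down and grip.

Request:
play_rows([
  {"dx":0.3,"dy":0,"dz":0,"turn":0,"fingers":1},
  {"dx":0,"dy":0,"dz":0.5,"turn":0,"fingers":1},
  {"dx":0,"dy":0,"dz":0.4,"turn":0,"fingers":1},
  {"dx":0,"dy":0,"dz":0,"turn":0,"fingers":1},
  {"dx":0,"dy":0,"dz":0,"turn":0,"fingers":0.6},
  {"dx":0,"dy":0,"dz":0,"turn":0,"fingers":0.3},
  {"dx":0,"dy":0,"dz":0,"turn":0,"fingers":0.3},
  {"dx":0,"dy":0,"dz":0,"turn":0,"fingers":0.3},
])

```text
time_s: 4.35
eef_pos: [0.4519, -0.3372, 0.0015]
orientation: [[-0.378, 0.926, 0.0], [0.926, 0.378, -0.0], [-0.0, 0.0, -1.0]]
contact_force: [0.2, -0.3, -0.2]
grip_width: 0.0651
grip_force: 0.0
```

Request:
play_rows([
  {"dx":0,"dy":0,"dz":0,"turn":0,"fingers":0.3},
  {"dx":0,"dy":0,"dz":0,"turn":0,"fingers":0.3},
  {"dx":0,"dy":0,"dz":-1,"turn":0,"fingers":0.3},
  {"dx":0,"dy":0,"dz":-2,"turn":0,"fingers":0.3},
  {"dx":0,"dy":0,"dz":-3,"turn":0,"fingers":0.3},
  {"dx":0,"dy":0,"dz":-3,"turn":0,"fingers":0.3},
])

```text
time_s: 4.95
eef_pos: [0.4506, -0.3356, 0.0909]
orientation: [[-0.378, 0.926, -0.003], [0.926, 0.378, 0.003], [0.004, -0.001, -1.0]]
contact_force: [-0.3, -0.7, -5.0]
grip_width: 0.0477
grip_force: 30.0
```

Request:
play_rows([
  {"dx":0,"dy":0,"dz":0,"turn":0.14,"fingers":0.3},
  {"dx":0,"dy":0,"dz":0,"turn":0.14,"fingers":0.3},
  {"dx":0,"dy":0,"dz":0,"turn":0.14,"fingers":0.3},
  {"dx":0,"dy":0,"dz":0,"turn":0.12,"fingers":0.3},
  {"dx":3,"dy":1,"dz":0,"turn":0,"fingers":0.3},
  {"dx":4,"dy":1.2,"dz":0,"turn":0,"fingers":0.3},
  {"dx":4,"dy":1.2,"dz":0,"turn":0,"fingers":0.3},
  {"dx":4,"dy":1.2,"dz":0,"turn":0,"fingers":0.3},
])

```text
time_s: 5.75
eef_pos: [0.5194, -0.1938, 0.0906]
orientation: [[0.152, 0.988, -0.002], [0.988, -0.152, 0.002], [0.001, -0.002, -1.0]]
contact_force: [1.6, -0.4, -6.0]
grip_width: 0.0478
grip_force: 30.0
```

Request:
play_rows([
  {"dx":4,"dy":1.2,"dz":0,"turn":0,"fingers":0.3},
  {"dx":3,"dy":1.2,"dz":0,"turn":0,"fingers":0.3},
  {"dx":2,"dy":0,"dz":0,"turn":0,"fingers":0.3},
  {"dx":0,"dy":0,"dz":0,"turn":0,"fingers":0.3},
  {"dx":0,"dy":0,"dz":0,"turn":0,"fingers":0.3},
])

```text
time_s: 6.25
eef_pos: [0.5564, -0.1099, 0.0907]
orientation: [[0.15, 0.989, -0.002], [0.989, -0.15, 0.0], [-0.0, -0.002, -1.0]]
contact_force: [-0.5, -0.7, -5.1]
grip_width: 0.0477
grip_force: 30.0
```

```bash
python3 - <<'E'
from h import *
T=robot.capture("top");S=robot.capture("side");cv2.imwrite("pics/t2.png",T);cv2.imwrite("pics/s2.png",S);s=robot.get_state();e=s["eef_pos"];print(e,loc(e),s["orientation"][:,0],s["contact_force"],s["grip_width"])
x=s["orientation"][:,0];z=e[2]-.0015+.03
pr=proj("side",[*(e[:2]+x[:2]*.0105),z]);print(pr)
c=tuple(int(v) for v in pr);
q=blob(S,(15,90,80),(35,255,255),c,12);el=cv2.fitEllipse(cv2.convexHull(q));print(el)
p=plane("side",*el[0],z);print(p,"bore in tool x,y mm",(p-e)@s["orientation"]*1e3)
cv2.imwrite("pics/s2c.png",cv2.resize(S[200:380,220:420],(666,600)))
E
```

```text
[ 0.55670073 -0.11114143  0.0910333 ] [-59.   -0.3] [ 1.52122735e-01  9.88361587e-01 -2.15976510e-04] [ 0.08904349 -0.42507913 -5.65027155] 0.04783597005667236
[336.3093966  225.40150409]
((336.7280578613281, 226.2283935546875), (7.6236162185668945, 9.745153427124023), 99.16300201416016)
[ 0.55706817 -0.09712528  0.1195333 ] bore in tool x,y mm [ 13.90276899  -1.79996831 -28.50106522]
```

View pics/s2c.png

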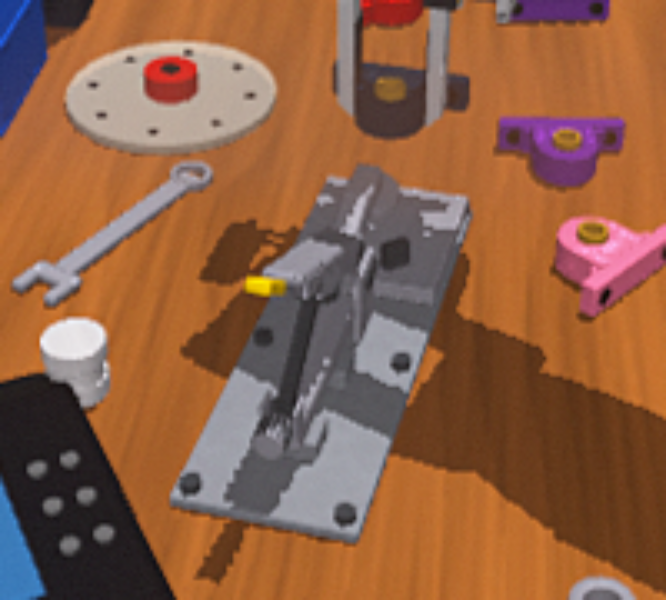

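The block hangs ahead of the jaws at crop (390,95), bush up. I'll move it in front of the pad and lower it onto the anvil.

Request:
play_rows([
  {"dx":1.2,"dy":0,"dz":0,"turn":0,"fingers":0.3},
  {"dx":0,"dy":0,"dz":2,"turn":0,"fingers":0.3},
  {"dx":0,"dy":0,"dz":2,"turn":0,"fingers":0.3},
  {"dx":0,"dy":0,"dz":1.5,"turn":0,"fingers":0.3},
  {"dx":0,"dy":0,"dz":0.5,"turn":0,"fingers":0.3},
  {"dx":0,"dy":0,"dz":0.4,"turn":0,"fingers":0.3},
  {"dx":0,"dy":0,"dz":0,"turn":0,"fingers":0.3},
  {"dx":0,"dy":0,"dz":0,"turn":0,"fingers":0.3},
])

```text
time_s: 7.15
eef_pos: [0.5599, -0.0987, 0.0281]
orientation: [[0.151, 0.988, 0.001], [0.988, -0.151, -0.0], [0.0, 0.001, -1.0]]
contact_force: [0.4, 0.9, -5.1]
grip_width: 0.048
grip_force: 30.0
```

Request:
play_rows([
  {"dx":0,"dy":0,"dz":0.2,"turn":0,"fingers":0.3},
  {"dx":0,"dy":0,"dz":0,"turn":0,"fingers":0.3},
  {"dx":0,"dy":0,"dz":0,"turn":0,"fingers":0.3},
])

```text
time_s: 7.45
eef_pos: [0.5594, -0.0987, 0.0257]
orientation: [[0.151, 0.988, 0.0], [0.988, -0.151, -0.0], [-0.0, 0.0, -1.0]]
contact_force: [-0.4, -0.1, -6.3]
grip_width: 0.0482
grip_force: 30.0
```

Request:
play_rows([
  {"dx":0,"dy":0,"dz":0.3,"turn":0,"fingers":0.3},
  {"dx":0,"dy":0,"dz":0,"turn":0,"fingers":0.3},
  {"dx":0,"dy":0,"dz":0,"turn":0,"fingers":0.3},
])

```text
time_s: 7.75
eef_pos: [0.559, -0.0986, 0.0223]
orientation: [[0.151, 0.988, -0.0], [0.988, -0.151, 0.0], [0.0, -0.0, -1.0]]
contact_force: [0.4, 0.7, -5.9]
grip_width: 0.0476
grip_force: 30.0
```

Request:
play_rows([
  {"dx":0,"dy":0,"dz":0.1,"turn":0,"fingers":0.3},
  {"dx":0,"dy":0,"dz":0,"turn":0,"fingers":0.3},
  {"dx":0,"dy":0,"dz":0,"turn":0,"fingers":0.3},
])

```text
time_s: 8.05
eef_pos: [0.5594, -0.0987, 0.0219]
orientation: [[0.151, 0.988, 0.0], [0.988, -0.151, -0.0], [-0.0, 0.0, -1.0]]
contact_force: [-2.1, 0.9, -0.9]
grip_width: 0.0477
grip_force: 30.0
```

Request:
play_rows([
  {"dx":0.4,"dy":0,"dz":0,"turn":0,"fingers":0.3},
  {"dx":0.4,"dy":0,"dz":0,"turn":0,"fingers":0.3},
  {"dx":0.4,"dy":0,"dz":0,"turn":0,"fingers":0.3},
  {"dx":0.4,"dy":0,"dz":0,"turn":0,"fingers":0.3},
  {"dx":0.2,"dy":0,"dz":0,"turn":0,"fingers":0.3},
  {"dx":0.2,"dy":0,"dz":0,"turn":0,"fingers":0.3},
  {"dx":0,"dy":0,"dz":0,"turn":0,"fingers":0.3},
  {"dx":0,"dy":0,"dz":0,"turn":0,"fingers":0.3},
])

```text
time_s: 8.85
eef_pos: [0.5629, -0.0788, 0.022]
orientation: [[0.151, 0.988, 0.001], [0.988, -0.151, 0.0], [0.0, 0.001, -1.0]]
contact_force: [0.3, -1.2, 2.0]
grip_width: 0.0478
grip_force: 30.0
```

```bash
python3 - <<'E'
from h import *
T=robot.capture("top");S=robot.capture("side");cv2.imwrite("pics/t3.png",T);cv2.imwrite("pics/s3.png",S);s=robot.get_state();e=s["eef_pos"];print(e,loc(e),s["contact_force"],s["grip_width"])
a=cv2.resize(S[220:320,290:390],(600,600));cv2.imwrite("pics/s3c.png",a)
E
```

```text
[ 0.56288665 -0.07879378  0.02192688] [-26.1  -1.5] [ 0.68983908 -0.73657433  2.05807246] 0.04774345573566974
```

View pics/s3c.png

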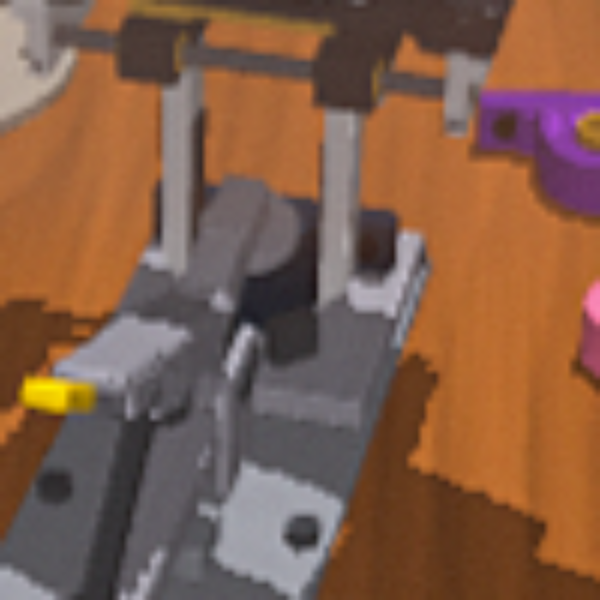

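The block lies flat between the fingers, with its round end just short of the dark stop at crop (290,330). I'll release it, go over its foot and push it home from behind with shut fingers, so the V can centre it.

Request:
play_rows([
  {"dx":0,"dy":0,"dz":0,"turn":0,"fingers":0.7},
  {"dx":0,"dy":0,"dz":0,"turn":0,"fingers":0.7},
  {"dx":0,"dy":0,"dz":-1,"turn":0,"fingers":0.7},
  {"dx":0,"dy":0,"dz":-2,"turn":0,"fingers":0.7},
  {"dx":0,"dy":0,"dz":-2.5,"turn":0,"fingers":0.7},
  {"dx":-2.3,"dy":0,"dz":0,"turn":0,"fingers":0.7},
  {"dx":-2.3,"dy":0,"dz":0,"turn":0,"fingers":0},
  {"dx":0,"dy":0,"dz":0,"turn":0,"fingers":0},
])

```text
time_s: 9.75
eef_pos: [0.5556, -0.1264, 0.0776]
orientation: [[0.154, 0.988, 0.001], [0.988, -0.154, -0.001], [-0.001, 0.002, -1.0]]
contact_force: [-1.0, 1.1, 0.1]
grip_width: 0.0531
grip_force: 0.0
```

Request:
play_rows([
  {"dx":0,"dy":0,"dz":0,"turn":0,"fingers":0},
  {"dx":0,"dy":0,"dz":0,"turn":0,"fingers":0},
  {"dx":0,"dy":0,"dz":0,"turn":0,"fingers":0},
  {"dx":0,"dy":0,"dz":0,"turn":0,"fingers":0},
])

```text
time_s: 10.15
eef_pos: [0.5553, -0.1236, 0.0763]
orientation: [[0.15, 0.989, -0.0], [0.989, -0.15, 0.0], [0.0, -0.0, -1.0]]
contact_force: [-0.0, 0.1, -0.2]
grip_width: 0.0213
grip_force: 0.0
```

```bash
python3 - <<'E'
from h import *
s=robot.get_state();e=s["eef_pos"];print(e,loc(e),s["contact_force"],s["grip_width"])
T=robot.capture("top");S=robot.capture("side");cv2.imwrite("pics/t4.png",T);cv2.imwrite("pics/s4.png",S)
a=cv2.resize(S[215:315,300:400],(600,600));cv2.imwrite("pics/s4c.png",a)
E
```

```text
[ 0.55527504 -0.1235648   0.07630175] [-71.5  -0.8] [-0.04510827  0.14662044 -0.21997119] 0.02133390753194614
```

View pics/s4c.png

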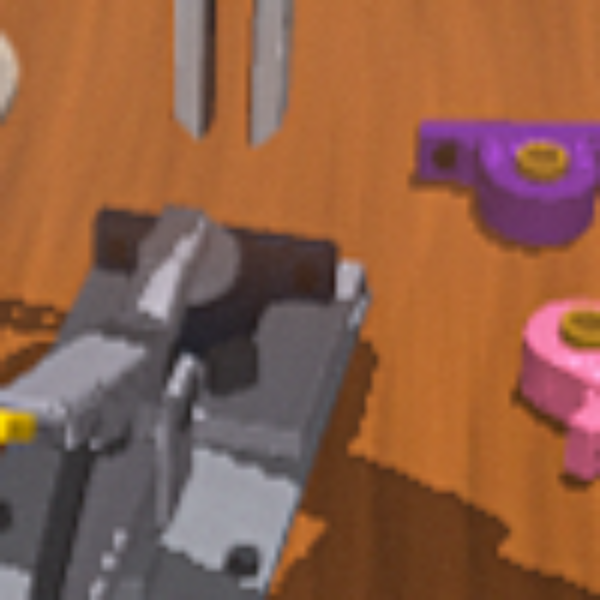

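The block lies square on the anvil, with its foot at crop (215,245). I'll lower the fingers behind it and advance.

Request:
play_rows([
  {"dx":0,"dy":0,"dz":2,"turn":0,"fingers":0.2},
  {"dx":0,"dy":0,"dz":2,"turn":0,"fingers":0.2},
  {"dx":0,"dy":0,"dz":1,"turn":0,"fingers":0.2},
  {"dx":0,"dy":0,"dz":0,"turn":0,"fingers":0.2},
  {"dx":0.3,"dy":0,"dz":0,"turn":0,"fingers":0.2},
  {"dx":0.3,"dy":0,"dz":0,"turn":0,"fingers":0.2},
  {"dx":0,"dy":0,"dz":0,"turn":0,"fingers":0.2},
  {"dx":0,"dy":0,"dz":0,"turn":0,"fingers":0.2},
])

```text
time_s: 11.05
eef_pos: [0.5568, -0.1184, 0.0273]
orientation: [[0.151, 0.989, 0.001], [0.989, -0.151, -0.0], [-0.0, 0.001, -1.0]]
contact_force: [0.9, -0.9, -0.2]
grip_width: 0.0189
grip_force: 0.0
```

Request:
play_rows([
  {"dx":0.15,"dy":0,"dz":0,"turn":0,"fingers":0.2},
  {"dx":0.15,"dy":0,"dz":0,"turn":0,"fingers":0.2},
  {"dx":0.15,"dy":0,"dz":0,"turn":0,"fingers":0.2},
  {"dx":0.15,"dy":0,"dz":0,"turn":0,"fingers":0.2},
])

```text
time_s: 11.45
eef_pos: [0.5577, -0.1134, 0.0271]
orientation: [[0.151, 0.988, 0.001], [0.988, -0.151, -0.002], [-0.001, 0.002, -1.0]]
contact_force: [-1.0, -4.3, 3.0]
grip_width: 0.0188
grip_force: 2.3
```

Request:
play_rows([
  {"dx":0.1,"dy":0,"dz":0,"turn":0,"fingers":0.2},
  {"dx":0.1,"dy":0,"dz":0,"turn":0,"fingers":0.2},
  {"dx":0.1,"dy":0,"dz":0,"turn":0,"fingers":0.2},
  {"dx":0.1,"dy":0,"dz":0,"turn":0,"fingers":0.2},
])

```text
time_s: 11.85
eef_pos: [0.558, -0.1086, 0.0266]
orientation: [[0.151, 0.988, 0.001], [0.988, -0.151, -0.0], [-0.0, 0.001, -1.0]]
contact_force: [-1.0, -4.3, 3.2]
grip_width: 0.0184
grip_force: 2.2
```

Request:
play_rows([
  {"dx":0.1,"dy":0,"dz":0,"turn":0,"fingers":0.2},
  {"dx":0.1,"dy":0,"dz":0,"turn":0,"fingers":0.2},
  {"dx":0,"dy":0,"dz":0,"turn":0,"fingers":0.2},
])

```text
time_s: 12.15
eef_pos: [0.558, -0.1069, 0.0265]
orientation: [[0.151, 0.989, 0.0], [0.989, -0.151, -0.001], [-0.001, 0.0, -1.0]]
contact_force: [-0.7, -5.5, 3.2]
grip_width: 0.0189
grip_force: 2.7
```

Request:
play_rows([
  {"dx":0.1,"dy":0,"dz":0,"turn":0,"fingers":0.2},
  {"dx":0.1,"dy":0,"dz":0,"turn":0,"fingers":0.2},
  {"dx":0,"dy":0,"dz":0,"turn":0,"fingers":0.2},
])

```text
time_s: 12.45
eef_pos: [0.558, -0.1066, 0.0265]
orientation: [[0.151, 0.989, -0.001], [0.989, -0.151, -0.004], [-0.004, -0.0, -1.0]]
contact_force: [-1.3, -10.3, 2.6]
grip_width: 0.0188
grip_force: 5.0
```

Request:
play_rows([
  {"dx":0.1,"dy":0,"dz":0,"turn":0,"fingers":0.2},
  {"dx":0.1,"dy":0,"dz":0,"turn":0,"fingers":0.2},
  {"dx":0,"dy":0,"dz":0,"turn":0,"fingers":0.2},
])

```text
time_s: 12.75
eef_pos: [0.5578, -0.1063, 0.0265]
orientation: [[0.15, 0.989, -0.002], [0.989, -0.15, -0.006], [-0.007, -0.001, -1.0]]
contact_force: [-3.5, -13.3, 2.1]
grip_width: 0.0184
grip_force: 7.2
```

The push stalls at about 13 N, of which roughly 4 N is friction, so the block is against the stop. I'll back off and measure its position numerically.

Request:
play_rows([
  {"dx":-0.4,"dy":0,"dz":0,"turn":0,"fingers":0.2},
  {"dx":-0.8,"dy":0,"dz":0,"turn":0,"fingers":0.2},
  {"dx":-1,"dy":0,"dz":0,"turn":0,"fingers":0.2},
  {"dx":-2,"dy":0,"dz":-3,"turn":0,"fingers":0.2},
  {"dx":-3,"dy":0,"dz":-4,"turn":0,"fingers":0.2},
  {"dx":-4,"dy":0,"dz":-4,"turn":0,"fingers":0.2},
  {"dx":-4,"dy":0,"dz":-2,"turn":0,"fingers":0.2},
  {"dx":0,"dy":0,"dz":0,"turn":0,"fingers":0.2},
])

```text
time_s: 13.55
eef_pos: [0.538, -0.254, 0.156]
orientation: [[0.156, 0.988, 0.007], [0.988, -0.156, -0.005], [-0.004, 0.008, -1.0]]
contact_force: [-0.2, 0.2, 0.4]
grip_width: 0.0187
grip_force: 0.0
```

```bash
python3 - <<'E'
from h import *
T=robot.capture("top");S=robot.capture("side");cv2.imwrite("pics/t5.png",T);cv2.imwrite("pics/s5.png",S)
print(robot.get_state()["eef_pos"])
# visible foot: dark blue contour, top view; top face z .044
for n,im,c in(("top",T,(332,267)),("side",S,None)):
    if c is None: c=tuple(int(v) for v in proj("side",[*(O-.03*CX),.044]))
    q=blob(im,(95,60,10),(125,255,110),c,26);R=cv2.boxPoints(cv2.minAreaRect(q));print(n,c,cv2.contourArea(q))
    L=np.array([loc(plane(n,*p,.044)) for p in q[:,0]]);print("x",L[:,0].min(),L[:,0].max(),"y",L[:,1].min(),L[:,1].max(),[loc(plane(n,*p,.044)).tolist() for p in R])
    cl=L[(L[:,0]<L[:,0].min()+6)]
    e=[cl[(abs(cl[:,1]-y)<4)][:,0].min() for y in range(-36,38,8) if (abs(cl[:,1]-y)<4).any()];print("rear edge x by y",e)
big=lambda im,c,r:cv2.resize(im[c[1]-r:c[1]+r,c[0]-r:c[0]+r],(400,400),interpolation=cv2.INTER_CUBIC)
cv2.imwrite("pics/v5.png",np.hstack([big(T,(330,266),32),big(S,(345,265),40)]))
E
```

```text
[ 0.53595262 -0.24855093  0.15163302]
top (332, 267) 225.59375
x -41.9 -0.1 y -46.0 44.8 [[0.4, 44.2], [-1.0, -46.6], [-42.5, -45.9], [-40.8, 44.9]]
rear edge x by y [np.float64(-41.1), np.float64(-41.2), np.float64(-41.4), np.float64(-41.9), np.float64(-40.7), np.float64(-40.8), np.float64(-40.8), np.float64(-40.8), np.float64(-40.7), np.float64(-40.7)]
side (333, 257) 0.71875
x -15.5 -10.0 y 14.8 16.9 [[-10.9, 14.4], [-15.9, 15.9], [-14.3, 17.4], [-9.2, 16.0]]
rear edge x by y [np.float64(-15.4), np.float64(-15.5)]
```

View pics/v5.png

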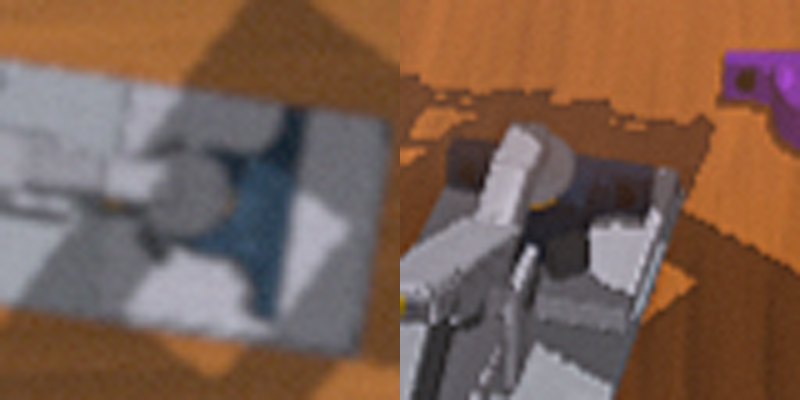

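In the top crop the block sits with its foot at (275,215) and the pad at (190,195). In the side crop the stop arm at (570,250) touches the round end. The rear edge is at x≈-42 mm, so the bore is at about -4 mm, with yaw about 1° and y about 0. I'll do one more light seating push with a small sideways wiggle, to rule out a friction jam on one face.

Request:
play_rows([
  {"dx":4,"dy":0,"dz":0,"turn":0,"fingers":0.2},
  {"dx":4,"dy":0,"dz":3,"turn":0,"fingers":0.2},
  {"dx":4,"dy":0,"dz":3,"turn":0,"fingers":0.2},
  {"dx":1.3,"dy":0,"dz":3,"turn":0,"fingers":0.2},
  {"dx":0,"dy":0,"dz":2,"turn":0,"fingers":0.2},
  {"dx":0,"dy":0,"dz":1.4,"turn":0,"fingers":0.2},
  {"dx":0,"dy":0,"dz":0,"turn":0,"fingers":0.2},
  {"dx":0,"dy":0,"dz":0,"turn":0,"fingers":0.2},
])

```text
time_s: 14.45
eef_pos: [0.5562, -0.1165, 0.0275]
orientation: [[0.151, 0.988, -0.001], [0.988, -0.151, 0.001], [0.0, -0.001, -1.0]]
contact_force: [0.7, 0.7, 0.7]
grip_width: 0.0187
grip_force: 0.0
```

Request:
play_rows([
  {"dx":0.4,"dy":0,"dz":0,"turn":0,"fingers":0.2},
  {"dx":0.4,"dy":0,"dz":0,"turn":0,"fingers":0.2},
  {"dx":0.2,"dy":0,"dz":0,"turn":0,"fingers":0.2},
  {"dx":0.1,"dy":0,"dz":0,"turn":0,"fingers":0.2},
  {"dx":0.1,"dy":0,"dz":0,"turn":0,"fingers":0.2},
  {"dx":0,"dy":0,"dz":0,"turn":0,"fingers":0.2},
])

```text
time_s: 15.05
eef_pos: [0.5588, -0.1066, 0.0288]
orientation: [[0.151, 0.989, 0.001], [0.989, -0.151, -0.003], [-0.003, 0.002, -1.0]]
contact_force: [-1.8, -4.2, 3.0]
grip_width: 0.0187
grip_force: 2.4
```

Request:
play_rows([
  {"dx":0,"dy":0.15,"dz":0,"turn":0,"fingers":0.2},
  {"dx":0,"dy":0.1,"dz":0,"turn":0,"fingers":0.2},
  {"dx":0,"dy":-0.2,"dz":0,"turn":0,"fingers":0.2},
  {"dx":0,"dy":-0.2,"dz":0,"turn":0,"fingers":0.2},
  {"dx":0,"dy":-0.1,"dz":0,"turn":0,"fingers":0.2},
  {"dx":0,"dy":0.25,"dz":0,"turn":0,"fingers":0.2},
  {"dx":0,"dy":0,"dz":0,"turn":0,"fingers":0.2},
])

```text
time_s: 15.75
eef_pos: [0.5575, -0.105, 0.0276]
orientation: [[0.151, 0.989, -0.002], [0.989, -0.151, -0.0], [-0.0, -0.002, -1.0]]
contact_force: [-2.3, -3.1, 1.9]
grip_width: 0.0189
grip_force: 1.8
```

The wiggle let it in another 1.3 mm, so the check was worthwhile. I'll carry on.

Request:
play_rows([
  {"dx":0.1,"dy":0,"dz":0,"turn":0,"fingers":0.2},
  {"dx":0.1,"dy":0,"dz":0,"turn":0,"fingers":0.2},
  {"dx":0,"dy":0,"dz":0,"turn":0,"fingers":0.2},
])

```text
time_s: 16.05
eef_pos: [0.5576, -0.1048, 0.0277]
orientation: [[0.15, 0.989, -0.002], [0.989, -0.15, -0.003], [-0.004, -0.002, -1.0]]
contact_force: [-4.1, -8.1, 1.6]
grip_width: 0.0189
grip_force: 4.3
```

Request:
play_rows([
  {"dx":0,"dy":-0.15,"dz":0,"turn":0,"fingers":0.2},
  {"dx":0,"dy":-0.1,"dz":0,"turn":0,"fingers":0.2},
  {"dx":0,"dy":0.2,"dz":0,"turn":0,"fingers":0.2},
  {"dx":0,"dy":0.2,"dz":0,"turn":0,"fingers":0.2},
  {"dx":0,"dy":0.1,"dz":0,"turn":0,"fingers":0.2},
  {"dx":0,"dy":-0.25,"dz":0,"turn":0,"fingers":0.2},
  {"dx":0,"dy":0,"dz":0,"turn":0,"fingers":0.2},
])

```text
time_s: 16.75
eef_pos: [0.5585, -0.1049, 0.0275]
orientation: [[0.151, 0.989, 0.0], [0.989, -0.151, -0.003], [-0.003, 0.001, -1.0]]
contact_force: [-0.1, -8.3, -1.1]
grip_width: 0.0188
grip_force: 4.0
```

Forward travel has stopped at x≈-52.6 mm with 8 N, whichever way it is wiggled, so the block is home. Next: retreat, shut the fingers, go over to the handle.

Request:
play_rows([
  {"dx":-0.5,"dy":0,"dz":0,"turn":0,"fingers":0.2},
  {"dx":-1.5,"dy":0,"dz":0,"turn":0,"fingers":0.2},
  {"dx":-0.5,"dy":0,"dz":-4,"turn":0,"fingers":0},
  {"dx":0,"dy":0,"dz":-4.5,"turn":0,"fingers":0},
  {"dx":0,"dy":0,"dz":-4.5,"turn":0,"fingers":0},
  {"dx":0,"dy":0,"dz":-4,"turn":0,"fingers":0},
  {"dx":3,"dy":0,"dz":-1,"turn":0,"fingers":0},
  {"dx":4,"dy":0,"dz":0,"turn":0,"fingers":0},
])

```text
time_s: 17.55
eef_pos: [0.5676, -0.0598, 0.2116]
orientation: [[0.155, 0.988, 0.007], [0.988, -0.155, -0.001], [0.0, 0.007, -1.0]]
contact_force: [-0.4, 0.2, -1.0]
grip_width: 0.0004
grip_force: 0.0
```

Request:
play_rows([
  {"dx":4,"dy":0,"dz":0,"turn":0,"fingers":0},
  {"dx":4,"dy":0,"dz":0,"turn":0,"fingers":0},
  {"dx":4,"dy":0,"dz":0,"turn":0,"fingers":0},
  {"dx":4,"dy":0,"dz":0,"turn":0,"fingers":0},
  {"dx":3,"dy":0,"dz":0,"turn":0,"fingers":0},
  {"dx":0,"dy":0,"dz":0,"turn":0,"fingers":0},
  {"dx":0,"dy":0,"dz":0,"turn":0,"fingers":0},
])

```text
time_s: 18.25
eef_pos: [0.5939, 0.1295, 0.2074]
orientation: [[0.15, 0.989, -0.001], [0.989, -0.15, -0.0], [-0.0, -0.001, -1.0]]
contact_force: [0.1, -0.2, 1.1]
grip_width: 0.0004
grip_force: 0.0
```

```bash
python3 - <<'E'
from h import *
s=robot.get_state();e=s["eef_pos"];print(e,loc(e),s["contact_force"],s["grip_width"])
T=robot.capture("top");cv2.imwrite("pics/t6.png",T)
E
```

```text
[0.59385634 0.12948747 0.20740498] [184.5  -0.7] [ 0.06786492 -0.16941705  1.0874846 ] 0.00035758805397992794
```

Request:
play_rows([
  {"dx":0.5,"dy":0,"dz":2,"turn":0,"fingers":0},
  {"dx":0,"dy":0,"dz":2.5,"turn":0,"fingers":0},
  {"dx":0,"dy":0,"dz":1.5,"turn":0,"fingers":0},
  {"dx":0,"dy":0,"dz":0.5,"turn":0,"fingers":0},
  {"dx":0,"dy":0,"dz":0,"turn":0,"fingers":0},
  {"dx":0,"dy":0,"dz":0,"turn":0,"fingers":0},
])

```text
time_s: 18.9
eef_pos: [0.5957, 0.1339, 0.1438]
orientation: [[0.152, 0.988, 0.002], [0.988, -0.152, 0.0], [0.0, 0.002, -1.0]]
contact_force: [0.4, 0.4, -0.3]
grip_width: 0.0004
grip_force: 0.0
```

Request:
play_rows([
  {"dx":0,"dy":0,"dz":0.3,"turn":0,"fingers":0},
  {"dx":0,"dy":0,"dz":0.3,"turn":0,"fingers":0},
  {"dx":0,"dy":0,"dz":0.3,"turn":0,"fingers":0},
  {"dx":0,"dy":0,"dz":0.3,"turn":0,"fingers":0},
  {"dx":0,"dy":0,"dz":0,"turn":0,"fingers":0},
])

```text
time_s: 19.4
eef_pos: [0.5967, 0.1352, 0.1331]
orientation: [[0.151, 0.989, 0.005], [0.989, -0.151, 0.002], [0.002, 0.004, -1.0]]
contact_force: [0.3, 2.4, 6.6]
grip_width: 0.0005
grip_force: 2.8
```

Request:
play_rows([
  {"dx":0,"dy":-0.1,"dz":0.3,"turn":0,"fingers":0},
  {"dx":0,"dy":-0.1,"dz":0.3,"turn":0,"fingers":0},
  {"dx":0,"dy":0,"dz":0.3,"turn":0,"fingers":0},
  {"dx":0,"dy":0,"dz":0.3,"turn":0,"fingers":0},
  {"dx":0,"dy":0,"dz":0.3,"turn":0,"fingers":0},
  {"dx":0,"dy":0,"dz":0,"turn":0,"fingers":0},
])

```text
time_s: 20.0
eef_pos: [0.5968, 0.1364, 0.1208]
orientation: [[0.151, 0.988, 0.009], [0.989, -0.151, 0.003], [0.005, 0.009, -1.0]]
contact_force: [-0.2, 2.0, 13.4]
grip_width: 0.0005
grip_force: 6.3
```

Request:
play_rows([
  {"dx":0,"dy":0,"dz":0.3,"turn":0,"fingers":0},
  {"dx":0,"dy":0,"dz":0.3,"turn":0,"fingers":0},
  {"dx":0,"dy":0,"dz":0.3,"turn":0,"fingers":0},
  {"dx":0,"dy":0,"dz":0.3,"turn":0,"fingers":0},
  {"dx":0,"dy":0,"dz":0,"turn":0,"fingers":0},
])

```text
time_s: 20.5
eef_pos: [0.5964, 0.1368, 0.1075]
orientation: [[0.151, 0.988, 0.009], [0.989, -0.151, 0.004], [0.005, 0.008, -1.0]]
contact_force: [1.0, 4.1, 7.7]
grip_width: 0.0003
grip_force: 3.6
```

Request:
play_rows([
  {"dx":0,"dy":0,"dz":0.3,"turn":0,"fingers":0},
  {"dx":0,"dy":0,"dz":0.3,"turn":0,"fingers":0},
  {"dx":0,"dy":0,"dz":0.3,"turn":0,"fingers":0},
  {"dx":0,"dy":0,"dz":0,"turn":0,"fingers":0},
])

```text
time_s: 20.9
eef_pos: [0.5949, 0.1354, 0.0966]
orientation: [[0.151, 0.989, 0.005], [0.989, -0.151, 0.001], [0.002, 0.005, -1.0]]
contact_force: [0.9, 1.4, 3.9]
grip_width: 0.0004
grip_force: 1.6
```

Request:
play_rows([
  {"dx":0,"dy":0,"dz":0.2,"turn":0,"fingers":0},
  {"dx":0,"dy":0,"dz":0.2,"turn":0,"fingers":0},
  {"dx":0,"dy":0,"dz":0.2,"turn":0,"fingers":0},
  {"dx":0,"dy":0,"dz":0,"turn":0,"fingers":0},
])

```text
time_s: 21.3
eef_pos: [0.5914, 0.1341, 0.0872]
orientation: [[0.152, 0.988, -0.004], [0.988, -0.152, -0.001], [-0.001, -0.003, -1.0]]
contact_force: [-0.1, -0.3, -0.4]
grip_width: 0.0004
grip_force: 0.0
```

```bash
cat >> h.py <<'E'
def tab(c0):
    r=[]
    ims=[robot.capture(n) for n in("top","side")]
    for n,im in zip(("top","side"),ims):
        c=tuple(int(v) for v in proj(n,c0));q=blob(im,(22,130,60),(36,255,255),c,20);r.append(cv2.minAreaRect(q));
    p,e=tri(r[0][0],r[1][0]);print("tab",p.round(4),loc(p),"gap",round(e,4),[np.round(np.hstack([x[0],x[1]]),1).tolist() for x in r])
    return ims
E
python3 - <<'E'
from h import *
ims=tab([*(O+.242*CX),.08]);cv2.imwrite("pics/t7.png",ims[0]);cv2.imwrite("pics/s7.png",ims[1])
E
```

```text
Traceback (most recent call last):
  File "h.py", line 27, in tab
    c=tuple(int(v) for v in proj(n,c0));q=blob(im,(22,130,60),(36,255,255),c,20);r.append(cv2.minAreaRect(q));
                                          ~~~~^^^^^^^^^^^^^^^^^^^^^^^^^^^^^^^^^^
  File "h.py", line 19, in blob
    q=max(cs,key=cv2.contourArea).astype(float)
      ~~~^^^^^^^^^^^^^^^^^^^^^^^^
ValueError: max() iterable argument is empty
```

```bash
cat >> h.py <<'E'
def tabside(c0):
    im=robot.capture("side");c=tuple(int(v) for v in proj("side",c0))
    q=blob(im,(22,130,60),(36,255,255),c,26);R=cv2.minAreaRect(q)
    o,d=ray("side",*R[0]);t=(-.0007-(o[:2]-O)@CY)/(d[:2]@CY);p=o+t*d
    print("tab side",np.round(R[0],1),np.round(R[1],1),"clamp x",loc(p)[0],"z mm",round(p[2]*1e3,1));return im
E
python3 - <<'E'
from h import *
cv2.imwrite("pics/s8.png",tabside([*(O+.242*CX),.08]))
E
```

```text
tab side [298.4 324.1] [ 8.4 15.5] clamp x 240.5 z mm 75.5
```

Request:
play_rows([
  {"dx":0,"dy":0,"dz":0.2,"turn":0,"fingers":0},
  {"dx":0,"dy":0,"dz":0.2,"turn":0,"fingers":0},
  {"dx":0,"dy":0,"dz":0,"turn":0,"fingers":0},
])

```text
time_s: 21.75
eef_pos: [0.5926, 0.1345, 0.0844]
orientation: [[0.151, 0.988, -0.001], [0.988, -0.151, -0.0], [-0.0, -0.001, -1.0]]
contact_force: [0.3, -0.7, 0.2]
grip_width: 0.0001
grip_force: 0.0
```

The tab is at x≈240, z≈76 mm, so the handle has snapped over and locked, and the gripper is no longer touching it. I'll go up, then over to the lever tab with the fingers part open.

Request:
play_rows([
  {"dx":0,"dy":0,"dz":-3,"turn":0,"fingers":0},
  {"dx":0,"dy":0,"dz":-3,"turn":0,"fingers":0.35},
  {"dx":2.7,"dy":0.1,"dz":0,"turn":0,"fingers":0.35},
  {"dx":3,"dy":0.1,"dz":0,"turn":0,"fingers":0.35},
  {"dx":0,"dy":0,"dz":0,"turn":0,"fingers":0.35},
  {"dx":0,"dy":0,"dz":0,"turn":0,"fingers":0.35},
  {"dx":0,"dy":0,"dz":0,"turn":0,"fingers":0.35},
])

```text
time_s: 22.45
eef_pos: [0.6032, 0.1898, 0.1443]
orientation: [[0.152, 0.988, -0.001], [0.988, -0.152, -0.001], [-0.001, -0.001, -1.0]]
contact_force: [-0.1, -0.1, 0.5]
grip_width: 0.033
grip_force: 0.0
```

```bash
python3 - <<'E'
from h import *
s=robot.get_state();e=s["eef_pos"];print(e,loc(e),s["contact_force"],s["grip_width"])
cv2.imwrite("pics/s9.png",tabside([*(O+.242*CX),.077]))
E
```

```text
[0.60315542 0.1897813  0.14434377] [245.5  -0.8] [-0.06323422 -0.11490567  0.5150623 ] 0.03303879704486611
tab side [298.2 324. ] [ 8.7 15.4] clamp x 241.5 z mm 76.5
```

Request:
play_rows([
  {"dx":0,"dy":0,"dz":2,"turn":0,"fingers":0.35},
  {"dx":0,"dy":0,"dz":2.5,"turn":0,"fingers":0.35},
  {"dx":0,"dy":0,"dz":2,"turn":0,"fingers":0.35},
  {"dx":0,"dy":0,"dz":0.9,"turn":0,"fingers":0.35},
  {"dx":0,"dy":0,"dz":0,"turn":0,"fingers":0.35},
  {"dx":0,"dy":0,"dz":0,"turn":0,"fingers":0.35},
])

```text
time_s: 23.1
eef_pos: [0.6042, 0.1903, 0.0715]
orientation: [[0.152, 0.988, 0.001], [0.988, -0.152, 0.0], [0.0, 0.001, -1.0]]
contact_force: [-0.4, -0.2, 0.7]
grip_width: 0.0325
grip_force: 0.0
```

Request:
play_rows([
  {"dx":0,"dy":0,"dz":0,"turn":0,"fingers":0.25},
  {"dx":0,"dy":0,"dz":0,"turn":0,"fingers":0.1},
  {"dx":0,"dy":0,"dz":0,"turn":0,"fingers":0.1},
  {"dx":0,"dy":0,"dz":0,"turn":0,"fingers":0.1},
])

```text
time_s: 23.5
eef_pos: [0.6035, 0.191, 0.0716]
orientation: [[0.151, 0.988, 0.0], [0.988, -0.151, 0.0], [0.0, 0.0, -1.0]]
contact_force: [-2.3, 0.3, 1.9]
grip_width: 0.0133
grip_force: 30.0
```

The tab is gripped: width 13.3 mm, force 30 N. Now I'll lift it gently.

Request:
play_rows([
  {"dx":0,"dy":0,"dz":-0.3,"turn":0,"fingers":0.1},
  {"dx":0,"dy":0,"dz":-0.3,"turn":0,"fingers":0.1},
  {"dx":0,"dy":0,"dz":-0.2,"turn":0,"fingers":0.1},
  {"dx":0,"dy":0,"dz":0,"turn":0,"fingers":0.1},
])

```text
time_s: 23.9
eef_pos: [0.603, 0.19, 0.0782]
orientation: [[0.152, 0.988, -0.001], [0.988, -0.152, -0.001], [-0.001, -0.001, -1.0]]
contact_force: [-0.4, -1.1, -4.0]
grip_width: 0.0136
grip_force: 30.0
```

Request:
play_rows([
  {"dx":0,"dy":0,"dz":-0.2,"turn":0,"fingers":0.1},
  {"dx":0,"dy":0,"dz":-0.2,"turn":0,"fingers":0.1},
  {"dx":0,"dy":0,"dz":0,"turn":0,"fingers":0.1},
])

```text
time_s: 24.2
eef_pos: [0.603, 0.1896, 0.0825]
orientation: [[0.151, 0.988, -0.002], [0.988, -0.151, -0.002], [-0.002, -0.001, -1.0]]
contact_force: [0.0, -4.4, -5.1]
grip_width: 0.0133
grip_force: 30.0
```

Request:
play_rows([
  {"dx":0,"dy":0,"dz":-0.2,"turn":0,"fingers":0.1},
  {"dx":0,"dy":0,"dz":0,"turn":0,"fingers":0.1},
  {"dx":0,"dy":0,"dz":0,"turn":0,"fingers":0.1},
])

```text
time_s: 24.5
eef_pos: [0.6029, 0.1894, 0.0844]
orientation: [[0.151, 0.988, -0.002], [0.988, -0.151, -0.002], [-0.002, -0.001, -1.0]]
contact_force: [-0.6, -4.0, -5.5]
grip_width: 0.0129
grip_force: 30.0
```

```bash
python3 - <<'E'
from h import *
cv2.imwrite("pics/s10.png",tabside([*(O+.242*CX),.085]))
E
```

```text
tab side [296. 319.] [12.8  7.8] clamp x 252.9 z mm 97.5
```

Request:
play_rows([
  {"dx":0,"dy":0,"dz":-0.2,"turn":0,"fingers":0.1},
  {"dx":0,"dy":0,"dz":0,"turn":0,"fingers":0.1},
  {"dx":0,"dy":0,"dz":0,"turn":0,"fingers":0.1},
])

```text
time_s: 24.85
eef_pos: [0.6029, 0.1893, 0.0863]
orientation: [[0.151, 0.988, -0.002], [0.988, -0.151, -0.002], [-0.002, -0.001, -1.0]]
contact_force: [-0.8, -6.1, -5.1]
grip_width: 0.0138
grip_force: 30.0
```

The tab has been lifted about 15 mm. I'll open the fingers and see whether the toggle has let go.

Request:
play_rows([
  {"dx":0,"dy":0,"dz":0,"turn":0,"fingers":0.4},
  {"dx":0,"dy":0,"dz":0,"turn":0,"fingers":0.4},
  {"dx":0,"dy":0,"dz":0,"turn":0,"fingers":0.4},
  {"dx":0,"dy":0,"dz":0,"turn":0,"fingers":0.4},
])

```text
time_s: 25.25
eef_pos: [0.6044, 0.1913, 0.0879]
orientation: [[0.151, 0.989, 0.002], [0.989, -0.151, 0.001], [0.001, 0.002, -1.0]]
contact_force: [-0.1, 0.1, -0.6]
grip_width: 0.0373
grip_force: 0.0
```

```bash
python3 - <<'E'
from h import *
s=robot.get_state();print(s["eef_pos"],s["contact_force"],s["grip_width"])
im=tabside([*(O+.238*CX),.115]);cv2.imwrite("pics/s11.png",im)
m=cv2.inRange(cv2.cvtColor(im,cv2.COLOR_BGR2HSV),(22,130,60),(36,255,255))
n,_,st,c=cv2.connectedComponentsWithStats(m[230:360,250:350]);print([(st[i][4],(c[i]+[250,230]).round(1).tolist()) for i in range(1,n)])
E
```

```text
[0.60437702 0.19134207 0.0879147 ] [-0.10377439  0.09686498 -0.56890796] 0.037252409882869826
tab side [298.1 324. ] [ 8.5 15.6] clamp x 241.7 z mm 76.7
[(np.int32(112), [298.1, 324.0])]
```

It fell back, so the toggle was not over centre. I'll grip deeper and lift further, following the tab's arc.

Request:
play_rows([
  {"dx":-0.2,"dy":-0.1,"dz":1.5,"turn":0,"fingers":0.4},
  {"dx":0,"dy":0,"dz":0.9,"turn":0,"fingers":0.4},
  {"dx":0,"dy":0,"dz":0.1,"turn":0,"fingers":0.35},
  {"dx":0,"dy":0,"dz":0,"turn":0,"fingers":0.2},
  {"dx":0,"dy":0,"dz":0,"turn":0,"fingers":0.1},
  {"dx":0,"dy":0,"dz":0,"turn":0,"fingers":0.1},
  {"dx":0,"dy":0,"dz":0,"turn":0,"fingers":0.1},
])

```text
time_s: 26.0
eef_pos: [0.6028, 0.1888, 0.0622]
orientation: [[0.152, 0.988, 0.001], [0.988, -0.152, 0.0], [0.0, 0.001, -1.0]]
contact_force: [1.4, 0.6, -1.1]
grip_width: 0.0134
grip_force: 30.0
```

Request:
play_rows([
  {"dx":0,"dy":0,"dz":-0.3,"turn":0,"fingers":0.1},
  {"dx":-0.05,"dy":0,"dz":-0.3,"turn":0,"fingers":0.1},
  {"dx":-0.1,"dy":0,"dz":-0.3,"turn":0,"fingers":0.1},
  {"dx":-0.1,"dy":0,"dz":-0.3,"turn":0,"fingers":0.1},
  {"dx":0,"dy":0,"dz":0,"turn":0,"fingers":0.1},
])

```text
time_s: 26.5
eef_pos: [0.6021, 0.1865, 0.0743]
orientation: [[0.152, 0.988, 0.001], [0.988, -0.152, 0.001], [0.001, 0.001, -1.0]]
contact_force: [3.1, 1.2, -4.5]
grip_width: 0.0135
grip_force: 30.0
```

Request:
play_rows([
  {"dx":-0.1,"dy":0,"dz":-0.3,"turn":0,"fingers":0.1},
  {"dx":-0.1,"dy":0,"dz":-0.2,"turn":0,"fingers":0.1},
  {"dx":0,"dy":0,"dz":0,"turn":0,"fingers":0.1},
])

```text
time_s: 26.8
eef_pos: [0.6019, 0.1849, 0.0795]
orientation: [[0.151, 0.988, 0.001], [0.988, -0.151, 0.001], [0.001, 0.001, -1.0]]
contact_force: [2.7, 4.1, -3.8]
grip_width: 0.0137
grip_force: 30.0
```

Request:
play_rows([
  {"dx":0.05,"dy":0,"dz":-0.3,"turn":0,"fingers":0.1},
  {"dx":0.05,"dy":0,"dz":-0.3,"turn":0,"fingers":0.1},
  {"dx":0,"dy":0,"dz":0,"turn":0,"fingers":0.1},
])

```text
time_s: 27.1
eef_pos: [0.602, 0.1851, 0.086]
orientation: [[0.151, 0.988, 0.0], [0.988, -0.151, -0.0], [-0.0, 0.001, -1.0]]
contact_force: [1.3, 0.9, 0.5]
grip_width: 0.0135
grip_force: 30.0
```

```bash
python3 - <<'E'
from h import *
s=robot.get_state();print(s["eef_pos"],s["contact_force"])
im=tabside([*(O+.24*CX),.1]);cv2.imwrite("pics/s12.png",im)
# difference vs locked picture in handle region
a=cv2.imread("pics/s11.png");d=cv2.absdiff(a,im).max(2)>40
for y in range(270,345,6): print(y,"".join("#" if d[y:y+3,x:x+3].mean()>.4 else "." for x in range(280,350,3)))
E
```

```text
[0.60199489 0.1850977  0.08595048] [1.28381415 0.859107   0.48882504]
tab side [296.4 313.6] [11.   8.5] clamp x 250.1 z mm 107.2
270 .####.##########......#.
276 ......#...#.##..#.####..
282 #######...####....#.#...
288 #####....###.#....#.....
294 #####....#.##...........
300 ######...#.#............
306 #####.#.##..............
312 ###.#######.............
318 ##..#######.............
324 ....####.#..............
330 .....##.................
336 ........................
342 ........................
```

The force has reversed sign, so the toggle is over centre. I'll go a touch further and let go so it can spring open.

Request:
play_rows([
  {"dx":0,"dy":0,"dz":-0.3,"turn":0,"fingers":0.1},
  {"dx":0,"dy":0,"dz":0,"turn":0,"fingers":0.1},
  {"dx":0,"dy":0,"dz":0,"turn":0,"fingers":0.5},
  {"dx":0,"dy":0,"dz":0,"turn":0,"fingers":0.5},
  {"dx":0,"dy":0,"dz":0,"turn":0,"fingers":0.5},
  {"dx":0,"dy":0,"dz":0,"turn":0,"fingers":0.5},
])

```text
time_s: 27.75
eef_pos: [0.601, 0.185, 0.087]
orientation: [[0.151, 0.988, -0.002], [0.988, -0.151, -0.001], [-0.001, -0.002, -1.0]]
contact_force: [0.2, -0.1, 0.2]
grip_width: 0.042
grip_force: 0.0
```

```bash
python3 - <<'E'
from h import *
s=robot.get_state();print(s["eef_pos"],s["contact_force"])
im=tabside([*(O+.236*CX),.12]);cv2.imwrite("pics/s13.png",im)
E
```

```text
[0.60098841 0.18503849 0.08702275] [ 0.19332472 -0.10909679  0.19559462]
tab side [299.3 285.5] [12.3  5.2] clamp x 230.4 z mm 153.2
```

The tab is back up at 153 mm, so the jaws have sprung open. I'll retreat and verify.

Request:
play_rows([
  {"dx":0,"dy":0,"dz":-2,"turn":0,"fingers":0.5},
  {"dx":0,"dy":0,"dz":-4,"turn":0,"fingers":0.5},
  {"dx":0,"dy":0,"dz":-4,"turn":0,"fingers":0.5},
  {"dx":0,"dy":0,"dz":-4,"turn":0,"fingers":0.5},
  {"dx":0,"dy":-4,"dz":-2,"turn":0,"fingers":0.5},
  {"dx":3,"dy":-4,"dz":0,"turn":0,"fingers":0.5},
  {"dx":3,"dy":-4,"dz":0,"turn":0,"fingers":0.5},
  {"dx":3,"dy":-4,"dz":0,"turn":0,"fingers":0.5},
])

```text
time_s: 28.6
eef_pos: [0.4559, 0.2991, 0.2481]
orientation: [[0.153, 0.988, 0.0], [0.988, -0.153, 0.0], [0.0, 0.0, -1.0]]
contact_force: [-0.3, 0.8, 0.5]
grip_width: 0.0472
grip_force: 0.0
```

Request:
play_rows([
  {"dx":4,"dy":-3,"dz":0,"turn":0,"fingers":0.5},
  {"dx":4,"dy":-2,"dz":0,"turn":0,"fingers":0.5},
  {"dx":4,"dy":-2,"dz":0,"turn":0,"fingers":0.5},
  {"dx":0,"dy":0,"dz":0,"turn":0,"fingers":0.5},
  {"dx":0,"dy":0,"dz":0,"turn":0,"fingers":0.5},
  {"dx":0,"dy":0,"dz":0,"turn":0,"fingers":0.5},
])

```text
time_s: 29.2
eef_pos: [0.4065, 0.4267, 0.2475]
orientation: [[0.152, 0.988, -0.0], [0.988, -0.152, -0.001], [-0.001, -0.0, -1.0]]
contact_force: [-0.6, 0.3, 0.3]
grip_width: 0.0472
grip_force: 0.0
```

```bash
python3 - <<'E'
from h import *
print(robot.get_state()["eef_pos"])
T=robot.capture("top");S=robot.capture("side");cv2.imwrite("pics/tf.png",T);cv2.imwrite("pics/sf.png",S)
tabside([*(O+.232*CX),.155])
q=blob(T,(95,60,10),(125,255,140),(332,267),26);L=np.array([loc(plane("top",*p,.044)) for p in q[:,0]]);R=cv2.boxPoints(cv2.minAreaRect((L).astype(np.float32)))
print("block x",L[:,0].min(),L[:,0].max(),"y",L[:,1].min(),L[:,1].max(),R.round(1).tolist())
# brass visible near the pad, top view then and now
for n in("t5","tf"):
    im=cv2.imread(f"pics/{n}.png")[250:290,310:350];m=cv2.inRange(cv2.cvtColor(im,cv2.COLOR_BGR2HSV),(15,110,70),(32,255,255));print(n,"brass px",np.argwhere(m)[:12].tolist())
T0=cv2.imread("pics/top0.png")
for nm,(x,y),r in(("spare",(186,283),22),("collar",(225,320),12),("coupling",(279,208),13),("spanner",(338,204),34),("disc",(404,204),34),("analyser",(221,207),45),("pink",(335,324),18),("purple1",(385,314),18),("purple2",(480,312),18),("red",(467,258),18)):
    a,b=[i[y-r:y+r,x-r:x+r].astype(int) for i in(T0,T)];print(nm,"changed px",int((abs(a-b).max(2)>45).sum()))
E
```

```text
[0.40648124 0.42666983 0.2474686 ]
tab side [299.2 285.2] [ 5.2 12.2] clamp x 230.5 z mm 153.9
block x -39.7 8.7 y -45.7 45.5 [[-39.70000076293945, -45.70000076293945], [8.399999618530273, -45.900001525878906], [8.800000190734863, 45.29999923706055], [-39.29999923706055, 45.5]]
t5 brass px [[36, 0], [37, 0], [37, 3], [37, 5], [38, 2], [38, 5], [38, 7], [39, 7], [39, 9]]
tf brass px [[38, 12]]
spare changed px 0
collar changed px 0
coupling changed px 0
spanner changed px 0
disc changed px 0
analyser changed px 0
pink changed px 0
purple1 changed px 0
purple2 changed px 0
red changed px 0
```

```bash
python3 -c "
from rig import robot
print(robot.finish_job())"
```

```text
the job is handed in; nothing more can be done
None
```

The job is handed in at about 29 s. I seated the proud-bush block in the V stop, locked the pliers on it, and freed it with the yellow lever after a first lift fell back. The jaws are open, the block lies square in the stop, and nothing else on the bench has moved. I could not see the bush under the jaw, so flush is inferred from the handle locking.

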